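# Set the drip oiler

### The arm

A 6-joint arm with a two-finger parallel gripper is mounted at the origin on the work surface. World frame = base frame: x ahead of the robot, y to its left, z up, the work surface at z = 0. Lengths are in m, angles in rad, forces in N, time in s.
With the tool pointing down it reaches from about 0.3 to 0.95 m from the base axis. Payload 3.1 kg.
Tool frame: the origin (TCP) lies between the finger pads; the fingertips stand 22 mm ahead of it and the grasp point (between the pads) lies 3 mm ahead of it (manip.tips_ahead is the z of the fingertips in the tool frame, in m); z points along the fingers, y is the line along which they close (so a half turn about z gives the same grasp; the last joint's range is limited). The gripper opens to 85 mm and grips with 20 to 120 N. Pads are 22 mm wide; open, the fingers measure 114 mm over their backs; the gripper's body (76 mm by 85 mm) begins 54 mm behind the grasp point. The pads swing forward as they close: fully open they stand 13 mm farther back than shut.
Start: joints at [-0.07, 0.308, 1.634, -0, 1.2, -0.07], TCP at [0.625, -0, 0.253] pointing down, gripper open.
Joint ranges: [-3.06, 3.06], [-0.79, 1.96], [0.05, 2.63], [-1.19, 4.34], [0.05, 2.64], [-2.94, 2.94]. Speed limits (rad/s): [2.79, 2.79, 3.14, 3.14, 3.14, 3.14].

### API

Orientations are given as a rotation vector (axis times angle).
In Python, from plant import monitor, imaging, order, manip gives the robot as it stands.
- The arm moves only by the tool apply_moves, never from a script. Its argument "targets" is a list of rows, each an object of numbers: "fingers": the finger opening in mm, from 0 to 85.4; "x", "y", "z": the shift along the world's x, y, z in mm; "spin": the turn about the world's z in degrees. In form: [{"fingers": .., "x": .., "y": .., "z": .., "spin": ..}, ...]. A call has exactly 8 rows; each row shifts and turns the commanded pose from where the row before left it; what a row does not reach is not made up. A row lasts 1/12 s, in which the tool goes at most 41.7 mm and 7.16 degrees, less where a joint would pass 70% of its speed; a pose out of reach is approached as far as the arm can. A call is refused whole if a number of a shift passes 41.7 or a number of a turn 7.16, either way. A call with a gripper value outside its range is refused whole. The fingers move at their own pace and stop on an object; "squeeze" is the grip in N (left out, the last holds). Time passes only in rows, so rows that do not move let the fingers close, or fill a call up. It gives the time, the measured TCP pose, the force, the opening and the grip force at its end, in the units of the state.
- monitor.observe(): the state, without advancing time (a new reading comes with each control period).
- imaging.capture(name): name is "scene" or "side" or "wrist"; returns (picture, depth): 400x640x3 uint8, blue, green, red; 400x640 float32, m along the optical axis (not along the pixel's ray), 0 where there is no reading.
- imaging.camera_params(name): a dict with "fx", "fy", "cx", "cy" (pixels), "camera_from_world" (4x4, takes a point from world to camera coordinates); the wrist camera has in their place "tool_from_camera" (4x4, takes a point from camera to tool coordinates, whose origin is the TCP and whose axes are the flange's). Camera axes: x right, y down, z forward; pixel columns grow to the right and rows downward; lengths in m; the calibration is good to about 2 mm. A picture is of the moment at which its call begins: read the wrist's pose just before it. camera_params takes no time and is no camera call.
- order.sign_off(): hands the job in; it is judged then, once.
Trained networks look in the newest picture that a camera, given by its name, has taken for a name from the list of things; names that differ only in an ending like _2 or _b are one class to them, and where a whole thing is asked for, a point or a joint stands for the part that bears it (a point fixed in the world has none). Each returns a list of dicts, best first, with "p" (0 to 1); they miss things now and then, are a little off and sometimes report something else, mostly with a low value. They report only what shows in the picture. A call takes as long as a camera call. They do not tell look-alikes from the thing itself.
- imaging.recognise(camera, name): "extent" ([left, top, width, height] in pixels, round what is visible of it).
- imaging.outline_of(camera, name): "region" (400x640 bool, what is visible of it) and "extent" ([left, top, width, height] in pixels, round what is visible of it).
The state is a dict: "time": time; "joint_positions": joint angles; "qvel": joint speeds; "effort": joint torques, N m; "tool_pos": TCP position; "tcp_rot": TCP orientation; "ft_force": force on the tool from outside, world axes, zero at the start; "moment": the same for the moment, N m; "finger_gap": finger opening in m; "grasp_force": force on a finger pad.
Only numpy, scipy, OpenCV 4.12 (cv2) and the standard library are available. Lean on these libraries where they do the work, as an engineer would, in place of code of your own. Each camera call takes 0.05 s, during which the arm holds its last target. There are 200 camera calls.

### The job

Get the bench drip oiler ready: first screw its round filler cap down (clockwise) until it is tight. Then turn the winged needle thumbscrew clockwise until it seats, back it off a quarter turn, and finish holding it there, still gripping the wing between the fingers; leave the other things on the bench where they are.

Things in the scene. Friction and masses are not known exactly. Their poses are not given: they have to be found in the camera images.
- oiler: Drip oiler bolted to the bench, in any yaw: steel base plate 100 x 210 x 20 mm. Origin under the plate's centre at the bench surface, z up, y along the plate. An aluminium reservoir (72 mm across, flat top 90 mm above the bench, then a neck 34 mm across) stands at y = +60 mm with the filler cap on it; a brass and glass needle column (42 mm across up to 80 mm, then a nut 24 mm across up to 88 mm) stands at y = -60 mm with the thumbscrew on it.
- cap_grip (a point): Centre of the round dark steel filler cap, 46 mm across and 26 mm tall, upright axis. The cap's underside is 112 mm above the bench when tight, its centre 125 mm. Turns with the cap.
- cap_turn (a joint): Turn of the filler cap, rad: 0 = tight (hard stop), grows as it is unscrewed (counter-clockwise from above). Starts 0.6 to 1.2. Thread 10 mm per turn, so the cap sinks 1.6 mm per rad as it is screwed down. Friction about 0.1 Nm; it stays where it is left.
- thumbscrew: The winged thumbscrew of the needle (steel): an upright flat wing 36 mm long (its x axis), 10 mm thick (its y axis) and 26 mm tall on a 9 mm shank with a small 18 mm collar low down; the wing's underside is 24 mm above that nut when seated. Origin at the wing's centre, on the turning axis, 125 mm above the bench when seated. Turns with the wing; at needle_turn = 0 its axes are parallel to the oiler's.
- needle_turn (a joint): Turn of the thumbscrew, rad: 0 = seated (hard stop), grows as it is backed off (counter-clockwise from above), 1.57 = a quarter turn open. Starts 0.8 to 2.0. Thread 4 mm per turn (0.64 mm per rad, rises as it is backed off). Friction about 0.05 Nm; it stays where it is left.
- spool: Bystander: loose steel spool, 30 mm across, 46 mm tall, standing near the oiler; origin under its centre.
- contact_strip: Bystander: loose flat brass contact strip, 100 mm long, 5 mm thick, lying near the oiler.
- terminal_block: Bystander: loose black terminal block, 60 x 34 x 22 mm, lying near the oiler.
- screw_tray: Bystander: loose black tray of screws, 130 x 170 x 50 mm.
- screwdriver: Bystander: loose screwdriver.
- pliers: Bystander: loose pliers.
- oil_bottle: Bystander: loose oil bottle, 60 mm across, 170 mm tall.
Not all that is in view belongs to the job. Leave any orange or turquoise look-alike of the oiler alone.

How it is judged:
By the outcome, as a careful person would: the job done as asked, in the order asked, and still so for the second after the job is handed in, while the arm keeps its last pose, push and grip.
It also fails if it takes over 48 s, if anything falls off the work surface, if the arm or the gripper's body presses on something with over 40 N, if the wrist force passes 120 N, or if a joint passes its speed limit or range.

## Working session

There is one attempt and no reset: what is moved stays moved. The work goes in short steps, Python scripts to look and compute and a tool call to move; the robot and the scene stay as the last step left them, time stands still between calls to the robot, and variables do not carry over. Pictures are saved under pics/ and viewed, at most 10 in all, crops included, and the job is handed in when it is done.

Besides the shell and the picture viewer there is one more tool, called after ">>>" as name(argument=value, ...), one argument or row to a line, values as JSON. apply_moves: Moves the arm, as the interface text tells. Its arguments: {"type":"object","properties":{"targets":{"type":"array","items":{"type":"object","properties":{"fingers":{"type":"number"},"x":{"type":"number"},"y":{"type":"number"},"z":{"type":"number"},"spin":{"type":"number"}}}},"squeeze":{"type":"number"}},"required":["targets"]}

```bash
mkdir -p pics; ls; cat > h.py <<'E'
import numpy as np, cv2
from plant import monitor, imaging, order, manip
def pts(cam, d):
    p=imaging.camera_params(cam); v,u=np.mgrid[:400,:640]
    P=np.stack([(u-p['cx'])/p['fx']*d,(v-p['cy'])/p['fy']*d,d,np.ones_like(d)],-1)
    if cam=='wrist':
        s=monitor.observe(); T=np.eye(4); T[:3,:3]=cv2.Rodrigues(np.array(s['tcp_rot'],float))[0]; T[:3,3]=s['tool_pos']
        T=T@np.array(p['tool_from_camera'])
    else: T=np.linalg.inv(np.array(p['camera_from_world']))
    return (P@T.T)[...,:3]
E
python3 - <<'E'
from h import *
s=monitor.observe(); print(s); 
for c in ['scene','side']:
    im,d=imaging.capture(c); cv2.imwrite(f'pics/{c}0.png',im); X=pts(c,d); np.save(f'{c}.npy',X)
    for n in ['oiler','cap_grip','thumbscrew']:
        for r in imaging.outline_of(c,n)[:3]:
            m=r['region']&(d>0); Q=X[m]
            print(c,n,round(r['p'],2),r['extent'],np.round(np.median(Q,0),3) if m.any() else None, np.round(np.percentile(Q,[2,98],0),3).tolist() if m.any() else None)
E
```

```text
pics
{'time': 0.0, 'joint_positions': array([-6.97272612e-02,  3.08994375e-01,  1.63521398e+00, -8.82437060e-06,
        1.19967055e+00, -6.96789082e-02]), 'qvel': array([-0.00067314,  0.00063573, -0.0017579 ,  0.00082691, -0.00077048,
        0.00079865]), 'effort': array([ 1.43707580e-04, -4.15252447e+01, -2.76667070e+01, -1.74997494e-04,
        1.01000658e-02, -1.14578896e-05]), 'tool_pos': array([6.24224387e-01, 7.39341128e-06, 2.52040559e-01]), 'tcp_rot': array([-2.2202748 , -2.22017458,  0.00236481]), 'ft_force': array([-0.88603125,  0.22584967, -0.74741326]), 'moment': array([-0.01421731, -0.01654217, -0.00596198]), 'grasp_force': 0.0, 'finger_gap': 0.08521978318979716}
scene oiler 0.8 [285.0, 191.6, 61.8, 93.7] [0.597 0.072 0.022] [[0.536, -0.014, 0.01], [0.66, 0.173, 0.14]]
scene oiler 0.65 [298.9, 103.9, 64.8, 83.4] [ 0.373 -0.124  0.026] [[0.312, -0.219, 0.002], [0.427, -0.019, 0.138]]
scene oiler 0.61 [402.3, 190.7, 75.6, 94.4] [0.366 0.281 0.022] [[0.308, 0.182, 0.003], [0.422, 0.384, 0.138]]
scene cap_grip 0.87 [298.3, 190.9, 21.0, 23.0] [0.568 0.018 0.137] [[0.545, -0
[... 600 characters left out ...]
7, 0.138]]
side oiler 0.68 [269.3, 180.2, 64.0, 84.4] [0.582 0.081 0.022] [[0.517, -0.042, -0.002], [0.661, 0.175, 0.139]]
side cap_grip 0.73 [379.1, 147.5, 15.5, 14.9] [ 0.341 -0.167  0.135] [[0.321, -0.193, 0.112], [0.362, -0.156, 0.139]]
side cap_grip 0.72 [387.1, 245.3, 22.0, 19.8] [0.335 0.232 0.136] [[0.311, 0.114, 0.001], [0.357, 0.248, 0.139]]
side cap_grip 0.62 [301.4, 183.4, 17.8, 14.4] [0.563 0.022 0.137] [[0.54, -0.006, 0.115], [0.585, 0.037, 0.141]]
side thumbscrew 0.57 [379.5, 287.7, 12.1, 20.0] [0.37  0.342 0.126] [[0.354, 0.323, 0.08], [0.386, 0.347, 0.138]]
side thumbscrew 0.44 [372.1, 170.0, 14.0, 15.9] [ 0.374 -0.063  0.122] [[0.345, -0.155, 0.053], [0.391, -0.056, 0.138]]
```

```bash
python3 - <<'E'
import cv2,numpy as np
a=cv2.imread('pics/scene0.png')[80:310,250:510]; cv2.imwrite('pics/crop0.png',cv2.resize(a,None,fx=2.6,fy=2.6,interpolation=cv2.INTER_CUBIC))
E
```

```text
(no output)
```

View pics/scene0.png

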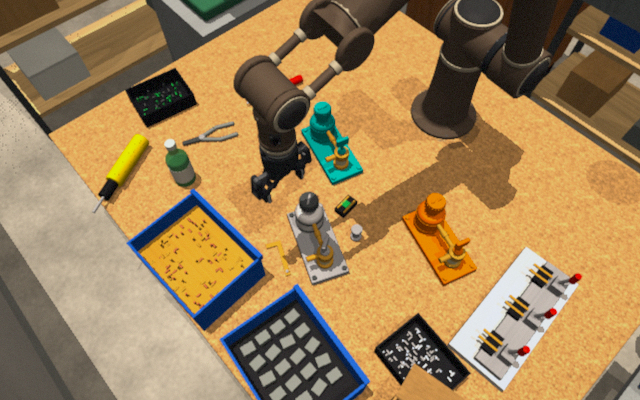

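View pics/crop0.png

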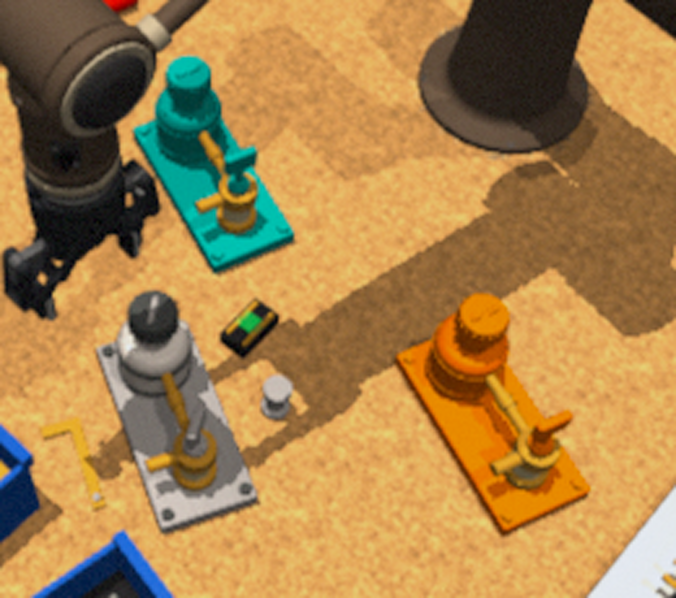

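Three oiler-shaped things: turquoise (330,140), orange (437,235) and bare steel/aluminium/brass (315,240). The description (steel plate, aluminium reservoir, dark cap) fits only the one at (315,240), and the crop confirms it. Next I'll measure its geometry.

```bash
python3 - <<'E'
from h import *
for c in ['scene','side']:
    X=np.load(c+'.npy').reshape(-1,3)
    box=(X[:,0]>.5)&(X[:,0]<.72)&(X[:,1]>-.06)&(X[:,1]<.22)
    pl=X[box&(abs(X[:,2]-.02)<.006)]; r=cv2.minAreaRect((pl[:,:2]*1000).astype(np.float32)); print(c,'plate',r)
    top=X[box&(X[:,2]>.118)&(X[:,2]<.148)]
    cap=top[top[:,1]<.06]; w=top[top[:,1]>.08]
    ct=cap[cap[:,2]>.134]
    print('cap',len(ct),np.round(np.c_[ct.min(0),ct.max(0)],3).tolist(),cv2.minEnclosingCircle((ct[:,:2]*1000).astype(np.float32)))
    print('wing',len(w),np.round(w.mean(0),3),w[:,2].max(),cv2.minAreaRect((w[:,:2]*1000).astype(np.float32)))
E
```

```text
scene plate ((563.8860473632812, 79.7164077758789), (210.88645935058594, 153.0442657470703), 67.12503051757812)
cap 255 [[0.542, 0.59], [-0.009, 0.038], [0.134, 0.143]] ((566.2804565429688, 14.47656536102295), 24.874126434326172)
wing 78 [0.613 0.126 0.134] 0.14214548516204228 ((611.8226318359375, 124.97953033447266), (37.45125198364258, 9.777196884155273), 28.381582260131836)
side plate ((562.8329467773438, 80.01979064941406), (210.42018127441406, 152.51010131835938), 67.6219253540039)
cap 158 [[0.539, 0.585], [-0.01, 0.038], [0.134, 0.145]] ((563.455810546875, 13.926575660705566), 24.94170570373535)
wing 93 [0.609 0.127 0.131] 0.1401170062103877 ((609.714111328125, 124.3577651977539), (35.36233901977539, 11.993220329284668), 29.589418411254883)
```

>>> apply_moves(
  targets=[
    {"x":-20,"y":5},
    {"x":-20,"y":5},
    {"x":-19,"y":4.5},
    {},
    {},
    {},
    {},
    {},
  ],
  squeeze=60,
)

```text
schema error: expected keys fingers, x, y, z, spin
```

```bash
cat >> h.py <<'E'
def look(png=None):
    s=monitor.observe(); im,d=imaging.capture('wrist'); X=pts('wrist',d)
    if png: cv2.imwrite('pics/'+png,im)
    Q=X[(d>0)]; Q=Q[(Q[:,2]>.1)&(Q[:,2]<.15)]
    for n,c,lo in [('cap',(.565,.0145),.132),('wing',(.611,.125),.127)]:
        k=Q[(np.hypot(*(Q[:,:2]-c).T)<.032)&(Q[:,2]>lo)]
        if len(k)<30: continue
        m=(k[:,:2]*1000).astype(np.float32)
        print(n,len(k),'z',np.round(np.percentile(k[:,2],[5,50,95]),4),cv2.minAreaRect(m),cv2.minEnclosingCircle(m))
    print(s['time'],s['tool_pos'],s['tcp_rot'],s['joint_positions'],s['ft_force'],s['moment'],s['finger_gap'],s['grasp_force'])
E
python3 -c "
from h import *
look('w1.png')"
```

```text
cap 3278 z [0.1355 0.1396 0.1412] ((564.34716796875, 12.819229125976562), (49.13418960571289, 48.6953010559082), 6.234939098358154) ((564.3594970703125, 12.362505912780762), 24.94852638244629)
wing 1100 z [0.1314 0.138  0.1395] ((610.565673828125, 123.22966766357422), (35.66624450683594, 10.491815567016602), 29.87825584411621) ((610.8988037109375, 122.59632110595703), 17.874509811401367)
0.4 [6.24898963e-01 1.16725332e-06 2.53114410e-01] [-2.22117811e+00 -2.22137634e+00  3.51365560e-04] [-6.96579485e-02  3.08214597e-01  1.63398053e+00 -1.76218936e-05
  1.19971958e+00 -6.97407973e-02] [ 0.41271517 -0.1339857   0.34227695] [-0.0333705   0.01802217 -0.03112653] 0.08529107879375458 0.0
```

View pics/w1.png

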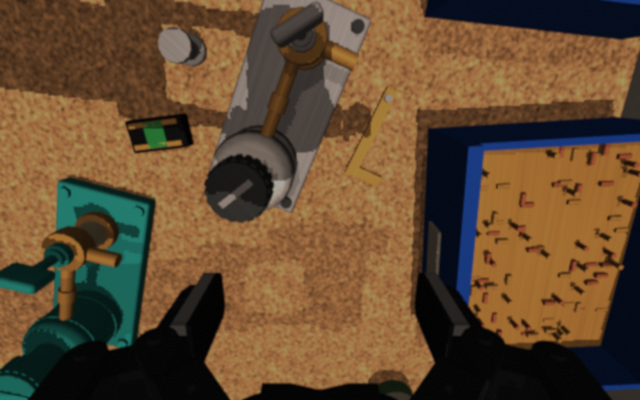

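The view shows the steel oiler: cap at (238,188) with a light mark, wing at (298,25), and the pipe between them well below. The heights and the 120 mm spacing agree with the description. Next I go above the cap, then down.

>>> apply_moves(
  targets=[
    {"fingers":85,"x":-30,"y":7,"z":0,"spin":0},
    {"fingers":85,"x":-30,"y":6.5,"z":0,"spin":0},
    {"fingers":85,"x":0,"y":0,"z":-30,"spin":0},
    {"fingers":85,"x":0,"y":0,"z":-30,"spin":0},
    {"fingers":85,"x":0,"y":0,"z":0,"spin":0},
    {"fingers":75,"x":0,"y":0,"z":0,"spin":0},
    {"fingers":75,"x":0,"y":0,"z":0,"spin":0},
    {"fingers":75,"x":0,"y":0,"z":0,"spin":0},
  ],
  squeeze=60,
)

```text
time: 1.12
tool_pos: [0.5669, 0.0133, 0.1954]
tcp_rot: [2.22, 2.219, 0.004]
ft_force: [-0.6, -0.1, 0.9]
finger_gap: 0.0752
grasp_force: 0.0
```

```bash
python3 -c "
from h import *
look('w2.png')"
```

```text
cap 4935 z [0.1354 0.1397 0.1412] ((564.2787475585938, 13.317543029785156), (48.05350112915039, 48.87860107421875), 87.16182708740234) ((564.0785522460938, 12.69781494140625), 24.713228225708008)
wing 1735 z [0.1354 0.1382 0.1396] ((610.1232299804688, 123.14608001708984), (35.73866653442383, 10.021886825561523), 30.063919067382812) ((609.7313232421875, 123.71908569335938), 17.963518142700195)
1.1167 [0.56685074 0.01330888 0.19535568] [2.21957281 2.21938662 0.00390249] [-5.33179604e-02  2.58280910e-01  1.82409568e+00 -3.97506058e-06
  1.05549228e+00 -5.32321152e-02] [-0.58514973 -0.09999504  0.91082725] [ 0.00816743 -0.0292546   0.011361  ] 0.07520454600368379 0.0
```

View pics/w2.png

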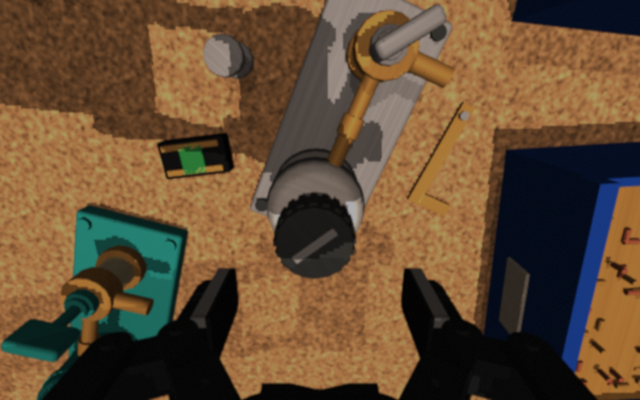

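Cap at (315,240), slightly left of the mid-line between the fingers, so I correct x by −2 mm, go down and close.

>>> apply_moves(
  targets=[
    {"fingers":75,"x":-2,"y":0,"z":-22,"spin":0},
    {"fingers":75,"x":0,"y":0,"z":-22,"spin":0},
    {"fingers":75,"x":0,"y":0,"z":-21,"spin":0},
    {"fingers":75,"x":0,"y":0,"z":0,"spin":0},
    {"fingers":40,"x":0,"y":0,"z":0,"spin":0},
    {"fingers":40,"x":0,"y":0,"z":0,"spin":0},
    {"fingers":40,"x":0,"y":0,"z":0,"spin":0},
    {"fingers":40,"x":0,"y":0,"z":0,"spin":0},
  ],
  squeeze=60,
)

```text
time: 1.83
tool_pos: [0.5641, 0.0134, 0.1307]
tcp_rot: [2.22, 2.22, 0.002]
ft_force: [-1.6, -0.9, 5.0]
finger_gap: 0.0444
grasp_force: 60.9
```

>>> apply_moves(
  targets=[
    {"fingers":40,"x":0,"y":0,"z":-0.2,"spin":-4},
    {"fingers":40,"x":0,"y":0,"z":-0.2,"spin":-6},
    {"fingers":40,"x":0,"y":0,"z":-0.2,"spin":-6},
    {"fingers":40,"x":0,"y":0,"z":-0.2,"spin":-6},
    {"fingers":40,"x":0,"y":0,"z":-0.2,"spin":-6},
    {"fingers":40,"x":0,"y":0,"z":0,"spin":0},
    {"fingers":40,"x":0,"y":0,"z":0,"spin":0},
    {"fingers":40,"x":0,"y":0,"z":0,"spin":0},
  ],
)

```text
time: 2.5
tool_pos: [0.5645, 0.0133, 0.1299]
tcp_rot: [2.692, 1.616, 0.004]
ft_force: [-1.3, -0.5, 5.9]
finger_gap: 0.0449
grasp_force: 60.9
```

```bash
cat >> h.py <<'E'
def st():
    s=monitor.observe(); R=cv2.Rodrigues(np.array(s['tcp_rot'],float))[0]
    print(s['time'],'pos',np.round(s['tool_pos'],4),'closing dir deg',round(np.degrees(np.arctan2(R[1,1],R[0,1])),2),'j6',round(s['joint_positions'][5],3),'F',np.round(s['ft_force'],1),'M',np.round(s['moment'],2),s['finger_gap'],s['grasp_force'])
E
python3 -c "
from h import *
st()"
```

```text
2.5 pos [0.5645 0.0133 0.1299] closing dir deg -28.03 j6 0.436 F [-1.3 -0.5  5.9] M [-0.03  0.45 -0.02] 0.04494121273203715 60.901890993118286
```

>>> apply_moves(
  targets=[
    {"fingers":40,"x":0,"y":0,"z":-0.2,"spin":-5},
    {"fingers":40,"x":0,"y":0,"z":-0.2,"spin":-5},
    {"fingers":40,"x":0,"y":0,"z":-0.1,"spin":-4},
    {"fingers":40,"x":0,"y":0,"z":-0.1,"spin":-4},
    {"fingers":40,"x":0,"y":0,"z":0,"spin":0},
    {"fingers":40,"x":0,"y":0,"z":0,"spin":0},
    {"fingers":40,"x":0,"y":0,"z":0,"spin":0},
    {"fingers":40,"x":0,"y":0,"z":0,"spin":0},
  ],
)

```text
time: 3.17
tool_pos: [0.5646, 0.0132, 0.1294]
tcp_rot: [2.911, 1.176, 0.005]
ft_force: [-1.4, -1.2, 5.7]
finger_gap: 0.0447
grasp_force: 60.9
```

```bash
python3 -c "
from h import *
st()"
```

```text
3.1667 pos [0.5646 0.0132 0.1294] closing dir deg -46.03 j6 0.75 F [-1.4 -1.2  5.7] M [-0.09  0.36 -0.13] 0.04466918456362677 60.90659022331238
```

>>> apply_moves(
  targets=[
    {"fingers":40,"x":0,"y":0,"z":-0.2,"spin":-5},
    {"fingers":40,"x":0,"y":0,"z":-0.2,"spin":-5},
    {"fingers":40,"x":0,"y":0,"z":-0.1,"spin":-4},
    {"fingers":40,"x":0,"y":0,"z":-0.1,"spin":-4},
    {"fingers":40,"x":0,"y":0,"z":0,"spin":0},
    {"fingers":40,"x":0,"y":0,"z":0,"spin":0},
    {"fingers":40,"x":0,"y":0,"z":0,"spin":0},
    {"fingers":40,"x":0,"y":0,"z":0,"spin":0},
  ],
)

```text
time: 3.83
tool_pos: [0.5648, 0.013, 0.129]
tcp_rot: [3.056, 0.715, 0.005]
ft_force: [-1.9, -1.4, 6.2]
finger_gap: 0.0447
grasp_force: 61.0
```

```bash
python3 -c "
from h import *
st()"
```

```text
3.8333 pos [0.5648 0.013  0.129 ] closing dir deg -63.67 j6 1.06 F [-1.9 -1.4  6.2] M [0.07 0.37 1.14] 0.044699831645425736 60.96196889877319
```

>>> apply_moves(
  targets=[
    {"fingers":40,"x":0,"y":0,"z":0,"spin":-3},
    {"fingers":40,"x":0,"y":0,"z":0,"spin":-3},
    {"fingers":40,"x":0,"y":0,"z":0,"spin":0},
    {"fingers":40,"x":0,"y":0,"z":0,"spin":0},
    {"fingers":40,"x":0,"y":0,"z":0,"spin":0},
    {"fingers":40,"x":0,"y":0,"z":0,"spin":0},
    {"fingers":40,"x":0,"y":0,"z":0,"spin":0},
    {"fingers":40,"x":0,"y":0,"z":0,"spin":0},
  ],
)

```text
time: 4.5
tool_pos: [0.5648, 0.0129, 0.1289]
tcp_rot: [3.087, 0.559, 0.005]
ft_force: [-2.4, -0.1, 6.2]
finger_gap: 0.0446
grasp_force: 61.0
```

```bash
python3 -c "
from h import *
st()"
```

```text
4.5 pos [0.5648 0.0129 0.1289] closing dir deg -69.47 j6 1.162 F [-2.4 -0.1  6.2] M [-0.05  0.28  1.75] 0.044642111726504584 61.001561880111694
```

Moment rose to 1.1 and then 1.75 Nm with the pads starting to slip: hard stop reached after about 63°. Now release, rise, and go over the thumbscrew.

>>> apply_moves(
  targets=[
    {"fingers":75,"x":0,"y":0,"z":0,"spin":0},
    {"fingers":75,"x":0,"y":0,"z":0,"spin":0},
    {"fingers":75,"x":0,"y":0,"z":0,"spin":0},
    {"fingers":75,"x":0,"y":0,"z":0,"spin":0},
    {"fingers":75,"x":0,"y":0,"z":25,"spin":0},
    {"fingers":75,"x":0,"y":0,"z":40,"spin":0},
    {"fingers":75,"x":0,"y":0,"z":0,"spin":5},
    {"fingers":75,"x":0,"y":0,"z":0,"spin":5},
  ],
)

```text
time: 5.17
tool_pos: [0.5655, 0.0133, 0.1944]
tcp_rot: [3.031, 0.818, 0.01]
ft_force: [-0.9, -0.4, -0.9]
finger_gap: 0.0752
grasp_force: 0.0
```

>>> apply_moves(
  targets=[
    {"fingers":60,"x":11.5,"y":28,"z":0,"spin":0},
    {"fingers":60,"x":11.5,"y":28,"z":0,"spin":0},
    {"fingers":60,"x":11.5,"y":28,"z":0,"spin":0},
    {"fingers":60,"x":11,"y":26,"z":0,"spin":0},
    {"fingers":60,"x":0,"y":0,"z":0,"spin":0},
    {"fingers":60,"x":0,"y":0,"z":0,"spin":0},
    {"fingers":60,"x":0,"y":0,"z":0,"spin":0},
    {"fingers":60,"x":0,"y":0,"z":0,"spin":0},
  ],
)

```text
time: 5.83
tool_pos: [0.6079, 0.1225, 0.1907]
tcp_rot: [3.035, 0.812, -0.002]
ft_force: [0.0, 1.1, 0.0]
finger_gap: 0.0603
grasp_force: 0.0
```

```bash
python3 -c "
from h import *
look('w3.png'); st()"
```

```text
cap 140 z [0.1325 0.1375 0.1389] ((554.7536010742188, 13.154966354370117), (15.346577644348145, 47.743553161621094), 0.7598667144775391) ((561.0255126953125, 13.238147735595703), 23.871906280517578)
wing 1085 z [0.1327 0.1381 0.1394] ((610.8800048828125, 123.58834075927734), (35.685150146484375, 9.983155250549316), 30.102237701416016) ((610.7037353515625, 123.8369369506836), 17.968364715576172)
5.8333 [0.60791124 0.12253551 0.19066649] [ 3.03480327e+00  8.11658686e-01 -1.91864331e-03] [ 1.28835317e-01  3.62741375e-01  1.69560655e+00 -3.21740421e-04
  1.08443914e+00  1.17711470e+00] [0.03082746 1.12767918 0.04298849] [ 0.02760021  0.00041626 -0.02938088] 0.060306747067718304 0.0
5.8833 pos [0.608  0.1224 0.1908] closing dir deg -60.07 j6 1.177 F [0.3 0.  0.1] M [ 0.04 -0.01 -0.05] 0.06037951478046067 0.0
```

View pics/w3.png

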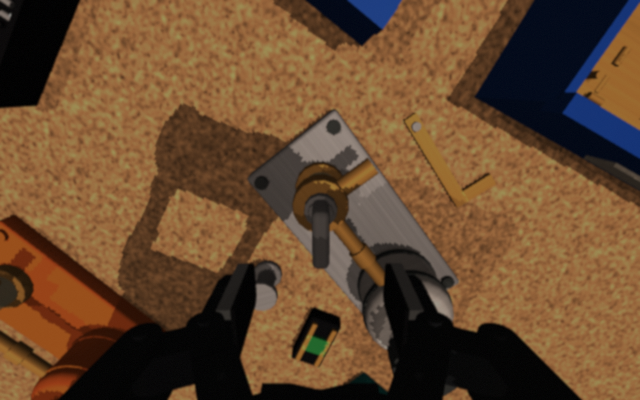

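The wing at (320,230) lies in line with the pads, midway between the fingers. Down and close.

>>> apply_moves(
  targets=[
    {"fingers":60,"x":2.5,"y":1,"z":-20,"spin":0},
    {"fingers":60,"x":0,"y":0,"z":-20,"spin":0},
    {"fingers":60,"x":0,"y":0,"z":-19,"spin":0},
    {"fingers":30,"x":0,"y":0,"z":0,"spin":0},
    {"fingers":5,"x":0,"y":0,"z":0,"spin":0},
    {"fingers":5,"x":0,"y":0,"z":0,"spin":0},
    {"fingers":5,"x":0,"y":0,"z":0,"spin":0},
    {"fingers":5,"x":0,"y":0,"z":0,"spin":0},
  ],
  squeeze=50,
)

```text
time: 6.55
tool_pos: [0.6122, 0.1244, 0.134]
tcp_rot: [3.034, 0.813, 0.005]
ft_force: [0.0, -0.2, 0.8]
finger_gap: 0.0091
grasp_force: 52.9
```

```bash
python3 -c "
from h import *
st()"
```

```text
6.55 pos [0.6122 0.1244 0.134 ] closing dir deg -60.01 j6 1.178 F [ 0.  -0.2  0.8] M [-0.03  0.1   0.07] 0.009057028768018774 52.91437089443207
```

>>> apply_moves(
  targets=[
    {"fingers":5,"x":0,"y":0,"z":-0.1,"spin":-5},
    {"fingers":5,"x":0,"y":0,"z":0,"spin":-5},
    {"fingers":5,"x":0,"y":0,"z":-0.1,"spin":-5},
    {"fingers":5,"x":0,"y":0,"z":0,"spin":-5},
    {"fingers":5,"x":0,"y":0,"z":-0.1,"spin":-5},
    {"fingers":5,"x":0,"y":0,"z":0,"spin":-5},
    {"fingers":5,"x":0,"y":0,"z":0,"spin":0},
    {"fingers":5,"x":0,"y":0,"z":0,"spin":0},
  ],
)

```text
time: 7.22
tool_pos: [0.6125, 0.1234, 0.1336]
tcp_rot: [3.14, 0.004, 0.006]
ft_force: [0.2, -5.0, 4.3]
finger_gap: 0.0091
grasp_force: 53.3
```

```bash
python3 -c "
from h import *
st()"
```

```text
7.2167 pos [0.6125 0.1234 0.1336] closing dir deg -89.86 j6 1.7 F [ 0.2 -5.   4.3] M [-0.78 -0.06 -0.02] 0.009109880680627186 53.25915992259979
```

>>> apply_moves(
  targets=[
    {"fingers":5,"x":0,"y":-0.8,"z":0,"spin":-5},
    {"fingers":5,"x":0,"y":0,"z":-0.1,"spin":-5},
    {"fingers":5,"x":0,"y":0,"z":0,"spin":-4},
    {"fingers":5,"x":0,"y":0,"z":0,"spin":0},
    {"fingers":5,"x":0,"y":0,"z":0,"spin":0},
    {"fingers":5,"x":0,"y":0,"z":0,"spin":0},
    {"fingers":5,"x":0,"y":0,"z":0,"spin":0},
    {"fingers":5,"x":0,"y":0,"z":0,"spin":0},
  ],
)

```text
time: 7.88
tool_pos: [0.6125, 0.1229, 0.1335]
tcp_rot: [3.118, -0.378, 0.005]
ft_force: [-0.6, -4.7, 5.6]
finger_gap: 0.0089
grasp_force: 53.5
```

```bash
python3 -c "
from h import *
st()"
```

```text
7.8833 pos [0.6125 0.1229 0.1335] closing dir deg -103.81 j6 1.942 F [-0.6 -4.7  5.6] M [-0.78 -0.05 -0.08] 0.008945376143282543 53.52349877357483
```

>>> apply_moves(
  targets=[
    {"fingers":5,"x":0,"y":0,"z":0,"spin":-2},
    {"fingers":5,"x":0,"y":0,"z":0,"spin":-2},
    {"fingers":5,"x":0,"y":0,"z":0,"spin":0},
    {"fingers":5,"x":0,"y":0,"z":0,"spin":0},
    {"fingers":5,"x":0,"y":0,"z":0,"spin":0},
    {"fingers":5,"x":0,"y":0,"z":0,"spin":0},
    {"fingers":5,"x":0,"y":0,"z":0,"spin":0},
    {"fingers":5,"x":0,"y":0,"z":0,"spin":0},
  ],
)

```text
time: 8.55
tool_pos: [0.6124, 0.1228, 0.1334]
tcp_rot: [3.103, -0.486, 0.005]
ft_force: [0.3, -5.6, 5.6]
finger_gap: 0.0088
grasp_force: 53.5
```

```bash
python3 -c "
from h import *
st()"
```

```text
8.55 pos [0.6124 0.1228 0.1334] closing dir deg -107.81 j6 2.012 F [ 0.3 -5.6  5.6] M [-0.8   0.03 -0.02] 0.008762319359728833 53.52940499782562
```

>>> apply_moves(
  targets=[
    {"fingers":5,"x":0,"y":-0.8,"z":0,"spin":-2},
    {"fingers":5,"x":0,"y":0,"z":0,"spin":-2},
    {"fingers":5,"x":0,"y":0,"z":0,"spin":0},
    {"fingers":5,"x":0,"y":0,"z":0,"spin":0},
    {"fingers":5,"x":0,"y":0,"z":0,"spin":0},
    {"fingers":5,"x":0,"y":0,"z":0,"spin":0},
    {"fingers":5,"x":0,"y":0,"z":0,"spin":0},
    {"fingers":5,"x":0,"y":0,"z":0,"spin":0},
  ],
)

```text
time: 9.22
tool_pos: [0.6124, 0.1226, 0.1334]
tcp_rot: [-3.085, 0.595, -0.005]
ft_force: [0.9, -3.5, 5.5]
finger_gap: 0.009
grasp_force: 53.5
```

```bash
python3 -c "
from h import *
st()"
```

```text
9.2167 pos [0.6124 0.1226 0.1334] closing dir deg -111.82 j6 2.08 F [ 0.9 -3.5  5.5] M [-0.63 -0.09 -0.07] 0.008962343263918926 53.49164664745331
```

>>> apply_moves(
  targets=[
    {"fingers":5,"x":0,"y":0,"z":0,"spin":-2},
    {"fingers":5,"x":0,"y":0,"z":0,"spin":0},
    {"fingers":5,"x":0,"y":0,"z":0,"spin":0},
    {"fingers":5,"x":0,"y":0,"z":0,"spin":0},
    {"fingers":5,"x":0,"y":0,"z":0,"spin":0},
    {"fingers":5,"x":0,"y":0,"z":0,"spin":0},
    {"fingers":5,"x":0,"y":0,"z":0,"spin":0},
    {"fingers":5,"x":0,"y":0,"z":0,"spin":0},
  ],
)

```text
time: 9.88
tool_pos: [0.6123, 0.1226, 0.1333]
tcp_rot: [3.074, -0.646, 0.005]
ft_force: [-0.7, -3.8, 6.7]
finger_gap: 0.0088
grasp_force: 53.5
```

```bash
python3 -c "
from h import *
st()"
```

```text
9.8833 pos [0.6123 0.1226 0.1333] closing dir deg -113.73 j6 2.114 F [-0.7 -3.8  6.7] M [-0.59 -0.01  0.26] 0.0088259395349758 53.54511559009552
```

>>> apply_moves(
  targets=[
    {"fingers":5,"x":0,"y":0,"z":0,"spin":-2},
    {"fingers":5,"x":0,"y":0,"z":0,"spin":-2},
    {"fingers":5,"x":0,"y":0,"z":0,"spin":0},
    {"fingers":5,"x":0,"y":0,"z":0,"spin":0},
    {"fingers":5,"x":0,"y":0,"z":0,"spin":0},
    {"fingers":5,"x":0,"y":0,"z":0,"spin":0},
    {"fingers":5,"x":0,"y":0,"z":0,"spin":0},
    {"fingers":5,"x":0,"y":0,"z":0,"spin":0},
  ],
)

```text
time: 10.55
tool_pos: [0.6123, 0.1225, 0.1334]
tcp_rot: [3.05, -0.746, 0.006]
ft_force: [0.9, -3.5, 5.7]
finger_gap: 0.0091
grasp_force: 62.6
```

```bash
python3 -c "
from h import *
st()"
```

```text
10.55 pos [0.6123 0.1225 0.1334] closing dir deg -117.49 j6 2.181 F [ 0.9 -3.5  5.7] M [-0.54 -0.03  1.1 ] 0.009085668696970152 62.62012026294542
```

Seat at a closing direction of about −112.7° (moment climbs from there; the plate's yaw gives −112.6° too). Backing off to −22.5°: +95.5° from the commanded −118°, in two checked parts.

>>> apply_moves(
  targets=[
    {"fingers":5,"x":0,"y":0,"z":0,"spin":5},
    {"fingers":5,"x":0,"y":0,"z":0.1,"spin":6},
    {"fingers":5,"x":0,"y":0,"z":0.1,"spin":6},
    {"fingers":5,"x":0,"y":0,"z":0,"spin":6},
    {"fingers":5,"x":0,"y":0,"z":0.1,"spin":6},
    {"fingers":5,"x":0,"y":0,"z":0.1,"spin":6},
    {"fingers":5,"x":0,"y":0,"z":0.1,"spin":6},
    {"fingers":5,"x":0,"y":0,"z":0,"spin":0},
  ],
)

```text
time: 11.22
tool_pos: [0.6124, 0.1238, 0.1338]
tcp_rot: [-3.119, -0.362, -0.006]
ft_force: [1.0, -0.4, 5.4]
finger_gap: 0.009
grasp_force: 53.4
```

```bash
python3 -c "
from h import *
st()"
```

```text
11.2167 pos [0.6124 0.1238 0.1338] closing dir deg -76.76 j6 1.468 F [ 1.  -0.4  5.4] M [-0.03 -0.13  0.04] 0.008983021993297662 53.43402922153473
```

>>> apply_moves(
  targets=[
    {"fingers":5,"x":0,"y":0,"z":0.1,"spin":6},
    {"fingers":5,"x":0,"y":0,"z":0,"spin":6},
    {"fingers":5,"x":0,"y":0,"z":0.1,"spin":6},
    {"fingers":5,"x":0,"y":0,"z":0.1,"spin":6},
    {"fingers":5,"x":0,"y":0,"z":0,"spin":6},
    {"fingers":5,"x":0,"y":0,"z":0,"spin":0},
    {"fingers":5,"x":0,"y":0,"z":0,"spin":0},
    {"fingers":5,"x":0,"y":0,"z":0,"spin":0},
  ],
)

```text
time: 11.88
tool_pos: [0.6119, 0.1247, 0.134]
tcp_rot: [-2.922, -1.149, -0.005]
ft_force: [-0.1, 3.0, 6.7]
finger_gap: 0.009
grasp_force: 53.6
```

```bash
python3 -c "
from h import *
st()"
```

```text
11.8833 pos [0.6119 0.1247 0.134 ] closing dir deg -47.07 j6 0.95 F [-0.1  3.   6.7] M [0.29 0.03 0.01] 0.009032756602296554 53.62895965576172
```

Commanded −47°; 24.5° remain.

>>> apply_moves(
  targets=[
    {"fingers":5,"x":0,"y":0.5,"z":0.1,"spin":6},
    {"fingers":5,"x":0,"y":0,"z":0,"spin":6},
    {"fingers":5,"x":0,"y":0,"z":0.1,"spin":6},
    {"fingers":5,"x":0,"y":0,"z":0,"spin":4},
    {"fingers":5,"x":0,"y":0,"z":0,"spin":2.5},
    {"fingers":5,"x":0,"y":0,"z":0,"spin":0},
    {"fingers":5,"x":0,"y":0,"z":0,"spin":0},
    {"fingers":5,"x":0,"y":0,"z":0,"spin":0},
  ],
)

```text
time: 12.55
tool_pos: [0.6112, 0.1252, 0.1343]
tcp_rot: [-2.611, -1.743, -0.004]
ft_force: [-1.8, 1.9, 8.4]
finger_gap: 0.0091
grasp_force: 53.9
```

```bash
python3 - <<'E'
from h import *
st(); im,d=imaging.capture('wrist'); cv2.imwrite('pics/w4.png',im)
for c in ['scene','side']:
    im,d=imaging.capture(c); X=pts(c,d).reshape(-1,3)
    k=X[(np.hypot(X[:,0]-.565,X[:,1]-.0135)<.024)&(X[:,2]>.13)&(X[:,2]<.15)]
    print(c,'cap top',len(k),np.percentile(k[:,2],[50,90]) if len(k) else '')
E
```

```text
12.55 pos [0.6112 0.1252 0.1343] closing dir deg -22.56 j6 0.523 F [-1.8  1.9  8.4] M [0.32 0.33 0.07] 0.009142268172218068 53.87143135070801
scene cap top 131 [0.13652364 0.13900105]
side cap top 161 [0.13661475 0.13840377]
```

View pics/w4.png

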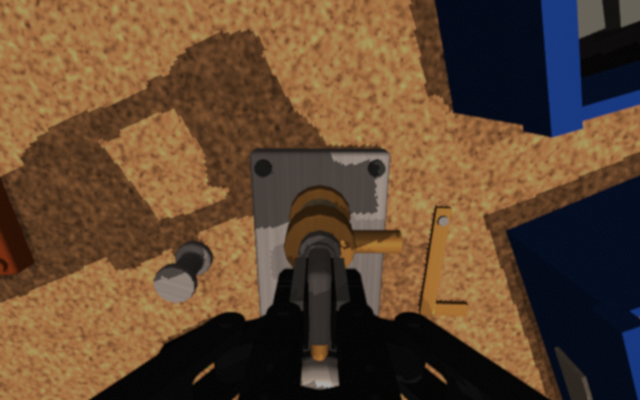

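The wing, at (320,300) between the pads, lies along the plate, which is square in the view: a quarter turn open. The cap top is at 138 mm, its tight height, and the spool (180,275) and strip (440,260) are undisturbed. Handing in.

```bash
python3 -c "
from h import *
print(order.sign_off())"
```

```text
the job is handed in; nothing more can be done
None
```

The job is handed in at about 13 s: the filler cap is tight at its stop, and the thumbscrew was seated, backed off about 90° and is still held between the fingers. The sign-off returned no verdict.

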